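# Snap a locking collar shut in the bench pliers

### The job

Take the vial with the open orange collar out of the black block, stand it in the seat of the bench pliers with the two collar halves facing the two jaws, and let go. Then squeeze the two green handles slowly together until you feel the collar click shut, and no further, because pressing hard after the click cracks it. Let the handles spring open, and stand the locked vial gently, upright, in the white tray, without disturbing the other vials.

Things in the scene. Friction and masses are not known exactly. Their poses are not given: they have to be found in the camera images.
- vial_mid (a point): The vial to lock: 20 ml glass vial, body 28 mm across, 61 mm tall with its purple screw cap (24 mm across, 48 to 61 mm up), some 55 to 95 g. Point on its axis 30 mm above its foot; z up. Its collar halves face along its x. Grip it across its own y (28 mm wide, the collar there is only 25), for instance at this point; fingers closing along x would squeeze the collar.
- collar_face (a point): Middle of the flat end face of the moving half of the vial's orange two-part snap collar, 43 mm above the vial's foot, axes as the vial's. It lies 19 mm from the vial's axis on the +x side while the collar is open (3.2 mm gap between the halves), 15.8 mm when locked. The fixed half ends in a flat face 19 mm from the axis on the -x side. The collar is 11 mm high.
- seat (a point): Centre of the floor of the vial seat in the bench pliers, 10 mm above the table; its axes are those of the pliers. The seat is a recess 6 mm deep, 31 mm along x, 36 mm along y. The hinge post (72 mm tall) begins 65 mm along +x; the handles pass the seat at y = +-40 mm, 45 to 63 mm above the table, and run on to -x. Seat the vial with its own x along this y, either way round.
- jaws (a point): Middle between the open jaw pads of the pliers: above the seat, 54 mm above the table, about the height of a seated vial's collar; axes of the pliers. The flat steel pads (12 x 10 mm) close on the collar along y. The left one (+y) stands 24 mm from here when open; the right one is on a brass setting screw, somewhere from 21.5 to 30 mm, which is not given.
- grip (a point): Middle between the two green handle grips, 105 mm from the seat along its -x, 54 mm above the table; axes of the pliers. The grips are bars along x (from 35 mm farther out to 35 mm nearer the seat), 22 mm tall, 8.5 mm thick; outer faces 68 mm apart along y when open, 18 mm fully shut. Both handles move together as mirror images, and spring open again when let go.
- handle (a joint): Angle of each handle, 0 = open, 0.138 rad = fully shut; hinge 180 mm from the grip point, lever ratio 2.4. Force per handle at the grips: spring alone 2 to 3 N; rising to a peak of 8 to 10 N; at the click it drops to the spring's again; 11 N would crack the collar. Click with the outer faces 23 to 45 mm apart, by the screw; then 2 to 3 mm easy travel before they press on the locked collar.
- handle_b: The right (-y) handle of the pliers with its jaw; origin on its hinge pin, 75 mm from the seat along +x.
- block: Black block with the vials to be worked on, 190 x 60 x 16 mm, long along its x; origin in the middle of its underside. Three square recesses, 30 mm wide, 6 mm deep, 62 mm apart; vials stand in them 10 mm above the table.
- tray_in (a point): Centre of the inner floor (4 mm above the table) of the white tray for locked vials: 170 mm along its x, 110 mm along its y, walls 4 mm thick and 16 mm high. One locked vial already stands 45 to 55 mm from here towards its +x end; the -x half is free.
- done_a_mid (a point): A vial already locked, standing in the white tray; same make, point 30 mm above its foot. Leave it alone.
- plain_a_mid (a point): A vial without a collar, in the black block; same make, point 30 mm above its foot. Leave it alone.
- plain_b_mid (a point): Another vial without a collar, in the black block; same make, point 30 mm above its foot. Leave it alone.
Things that resemble listed ones, but are neither listed nor needed, are in the scene too. Of the things shaped like the part that bears tray_in, the white one is meant.

How it is judged (in metres and radians):
On the way, in this order (a step that is already met when the one before it is completed fails the run):
1. the vial stands in the seat of the pliers, released, its collar still open (horizontal distance between vial_mid and seat below 0.006 m and z of vial_mid in the frame of seat below 0.033 m and angle between vial_mid's own z axis and vertical below 0.12 rad and angle between the x axis of vial_mid and the y axis of seat, either way round below 0.3 rad and x of collar_face in the frame of vial_mid above 0.0175 m and contact force between the fingers and vial below 0.05 N), for 0.2 s.
2. the collar is clicked shut by the jaws of the pliers, the vial standing free in the seat (x of collar_face in the frame of vial_mid below 0.0162 m and value of joint handle above 0.05 rad and horizontal distance between vial_mid and seat below 0.008 m and contact force between the fingers and vial below 0.05 N), for 0.05 s.
At the end, for the whole second after the job is handed in: The collar is locked (the end face of its moving half within 16.2 mm of the vial's axis: home to within 0.4 of its 3.2 mm), the vial stands upright (within 5 degrees), at rest and released on the floor of the white tray, and the handles of the pliers have sprung open (x of collar_face in the frame of vial_mid below 0.0162 m and value of joint handle below 0.02 rad and x of vial_mid in the frame of tray_in between -0.08 and 0.08 m and y of vial_mid in the frame of tray_in between -0.05 and 0.05 m and z of vial_mid in the frame of tray_in below 0.033 m and angle between vial_mid's own z axis and vertical below 0.08 rad and linear speed of vial below 0.02 m/s); the robot touches nothing.
It fails at once if a jaw presses the collar with more than 21 N (it cracks) (contact force between handle_b and vial above 21 N).
It fails at once if the vial is tipped over (angle between vial_mid's own z axis and vertical above 0.8 rad).
It fails at once if the vial is dropped (falls faster than 0.7 m/s, about 25 mm of fall) (linear speed of vial above 0.7 m/s and contact force between the fingers and vial below 0.05 N).
It fails at once if another vial is moved by more than 30 mm or tipped (distance of any of done_a_mid, plain_a_mid, plain_b_mid from where it was at the start of the episode above 0.03 m or angle between any of done_a_mid, plain_a_mid, plain_b_mid's own z axis and vertical above 0.5 rad).
It also fails if it takes over 72 s, if anything falls off the work surface, if the arm or the gripper's body presses on something with over 40 N, if the wrist force passes 120 N, or if a joint passes its speed limit or range.

### The arm

A 6-joint arm with a two-finger parallel gripper is mounted at the origin on the work surface. World frame = base frame: x ahead of the robot, y to its left, z up, the work surface at z = 0. Lengths are in mm, angles in rad, forces in N, time in s.
With the tool pointing down it reaches from about 350 to 875 mm from the base axis. Payload 4.2 kg.
Tool frame: the origin (TCP) lies on the mounting face of the last link; the fingertips stand 173 mm ahead of it and the grasp point (between the pads) lies 155 mm ahead of it (tcp_to_grasp is the distance from the TCP to the grasp point, in mm); z points along the fingers, y is the direction in which the jaws open and shut (so a half turn about z gives the same grasp; the last joint's range is limited). The gripper opens to 85 mm and grips with 20 to 120 N. Pads are 22 mm wide; open, the fingers measure 114 mm over their backs; the gripper's body (76 mm by 85 mm) begins 54 mm behind the grasp point. The pads swing forward as they close: fully open they stand 13 mm farther back than shut.
Start: joints at [-1.016, 0.385, 0.008, 0, -1.194, -0.259], TCP at [182.207, -597.83, 404.712] pointing down, gripper open.
Joint ranges: [-3.14, 3.14], [-1.21, 2.06], [-1.07, 1.41], [-3.16, 2.05], [-2.99, -0.16], [-3.1, 3.1]. Speed limits (rad/s): [2.79, 2.79, 3.14, 3.14, 3.14, 3.14].

### API

Orientations are given as a unit quaternion [x, y, z, w].
In Python, from bench import * gives the robot as it stands. The module is installed in compiled form; this text tells all that it offers.
- The arm moves only by the tool apply_moves, never from a script. Its arguments are lists of equal length, an entry for each row: "fingers": the closure, from 0 (fully open) to 1 (shut); "dp": the shift along the world's x, y, z in cm, a list of three; "yaw": the turn about the world's z in degrees. A call has 1 to 10 rows; each row is the pose to reach, as a shift and turn from the pose measured when the call began; what a row does not reach only later rows make up. A row lasts 1/10 s, in which the tool goes at most 50 mm and 8.59 degrees, less where a joint would pass 70% of its speed; a pose out of reach is approached as far as the arm can. A call with a gripper value outside its range is refused whole. The fingers move at their own pace and stop on an object; the grip force is fixed at half the most. Time passes only in rows, so rows that repeat a pose let the fingers close. It gives the time, the measured TCP pose, the force and the opening at its end, in the units of the state.
- read_state(): the state, without advancing time (a new reading comes with each control period).
- get_image(name): name is "side" or "top"; returns a dict with "color" (480x640x3 uint8, blue, green, red), "mtx" (3x3 intrinsics, pixels), "camera_from_world" (4x4, takes a point from world to camera coordinates). Camera axes: x right, y down, z forward; pixel columns grow to the right and rows downward; lengths in mm; the calibration is good to about 2 mm. A picture is of the moment at which its call begins. There is no depth.
- job_done(): hands the job in, once; it reports no verdict.
The state is a dict: "clock": time; "joints": joint angles; "joint_vel": joint speeds; "joint_efforts": joint torques, N m; "position": TCP position; "ee_rot": TCP orientation; "contact_force": force on the tool from outside, world axes, zero at the start; "wrist_torque": the same for the moment, N m; "gripper_width": finger opening in mm.
Only numpy, scipy, OpenCV 4.12 (cv2) and the standard library are available. Lean on these libraries where they do the work, as an engineer would, in place of code of your own. Each camera call takes 0.05 s, during which the arm holds its last target. There are 200 camera calls.

## Working session

There is one attempt and no reset: what is moved stays moved. The work goes in short steps, Python scripts to look and compute and a tool call to move; the robot and the scene stay as the last step left them, time stands still between calls to the robot, and variables do not carry over. Pictures are saved under pics/ and viewed, about 8 in all and at most 12, crops included, and the job is handed in when it is done.

Besides the shell and the picture viewer there is one more tool, called after "Call:" as name(argument=value, ...), one argument or row to a line, values as JSON. apply_moves: Moves the arm, as the interface text tells. Its arguments: {"type":"object","properties":{"fingers":{"type":"array","items":{"type":"number"}},"dp":{"type":"array","items":{"type":"array","items":{"type":"number"}}},"yaw":{"type":"array","items":{"type":"number"}}},"required":["fingers","dp","yaw"]}

```bash
mkdir -p pics
python3 - <<'E'
from bench import *
import cv2,numpy as np,pickle
for n in ("side","top"):
    d=get_image(n); cv2.imwrite(f"pics/{n}0.png",d["color"]); pickle.dump(d,open(n+"0.pkl","wb"))
    print(n,d["mtx"].tolist(),np.round(d["camera_from_world"],3).tolist())
print(read_state())
E
```

```text
side [[490.30426442451477, 0.0, 319.72348238661897], [0.0, 490.30426442451477, 232.15276321264142], [0.0, 0.0, 1.0]] [[-0.996, -0.088, -0.021, 483.108], [-0.025, 0.484, -0.875, 107.128], [0.087, -0.871, -0.484, 887.093], [0.0, 0.0, 0.0, 1.0]]
top [[528.987702319123, 0.0, 319.35203895365464], [0.0, 528.987702319123, 240.6908052703401], [0.0, 0.0, 1.0]] [[0.022, -1.0, -0.003, -57.97], [-0.995, -0.021, -0.095, 500.391], [0.095, 0.005, -0.995, 1156.223], [0.0, 0.0, 0.0, 1.0]]
{'clock': 0.1, 'joints': array([-1.01640522e+00,  3.85479247e-01,  6.74261901e-03, -4.02685615e-04,
       -1.19399230e+00, -2.58576096e-01]), 'joint_vel': array([-0.00270228, -0.00134536,  0.00254304,  0.0024447 ,  0.00049094,
        0.00171002]), 'joint_efforts': array([ 9.33702609e-05, -3.93319845e+01,  1.88929939e+01,  4.19788465e+00,
       -2.58072643e-03,  6.50885084e-06]), 'position': array([ 182.16080603, -597.67296793,  403.72789983]), 'ee_rot': array([-1.47295282e-01,  9.89092074e-01,  9.61557232e-04, -2.10160916e-04]), 'contact_force': array([ 0.46328164,  0.1564611 , -0.52093115]), 'wrist_torque': array([0.00551404, 0.0153414 , 0.01194447]), 'gripper_width': 84.99061418088584}
```

View pics/top0.png

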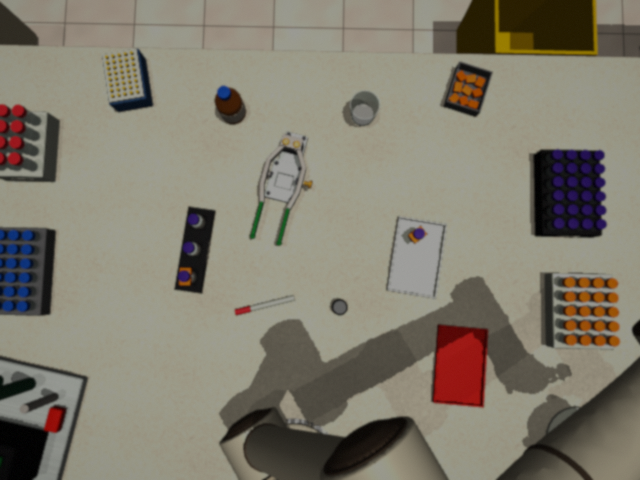

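View pics/side0.png

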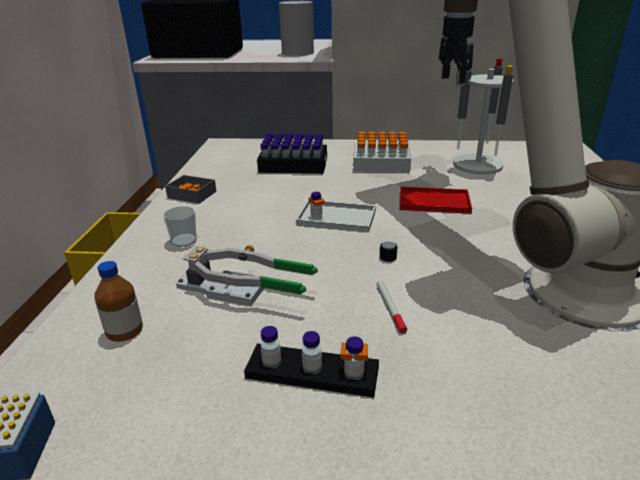

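The top view shows the block at about (195,250) px with the orange-collar vial at its near end (185,276). The pliers' seat is at about (285,182), with the handles running towards the robot to (253,237) and (280,243). The white tray is at (415,257), with its done vial at (415,235). The side view shows the same vial at (354,358). Next I'll measure these by colour.

```bash
cat > h.py <<'E'
import cv2,numpy as np,pickle
def load(n,k=0): return pickle.load(open(f"{n}{k}.pkl","rb"))
def ray(d,uv):
    T=d["camera_from_world"];R=T[:3,:3];c=-R.T@T[:3,3]
    v=R.T@np.linalg.inv(d["mtx"])@np.array([uv[0],uv[1],1.]);return c,v
def onz(d,uv,z):
    c,v=ray(d,uv);return c+v*(z-c[2])/v[2]
def proj(d,p):
    T=d["camera_from_world"];q=d["mtx"]@(T[:3,:3]@np.asarray(p,float)+T[:3,3]);return q[:2]/q[2]
def tri(a,ua,b,ub):
    A=np.zeros((3,3));y=np.zeros(3);
    for d,u in((a,ua),(b,ub)):
        c,v=ray(d,u);v/=np.linalg.norm(v);P=np.eye(3)-np.outer(v,v);A+=P;y+=P@c
    return np.linalg.solve(A,y)
R={"purple":((122,80,40),(150,255,255)),"green":((45,100,40),(85,255,255)),"orange":((7,150,90),(22,255,255)),"black":((0,0,0),(180,255,45)),"brass":((15,90,60),(32,255,255))}
def blobs(img,col,box,amin=8):
    x0,y0,x1,y1=box;hsv=cv2.cvtColor(img,cv2.COLOR_BGR2HSV)[y0:y1,x0:x1]
    m=cv2.inRange(hsv,*[np.array(t) for t in R[col]])
    n,l,s,c=cv2.connectedComponentsWithStats(m)
    out=[]
    for i in range(1,n):
        if s[i,4]>=amin:
            cnt=np.argwhere(l==i)[:,::-1].astype(np.float32)
            out.append((c[i]+[x0,y0],int(s[i,4]),cv2.minAreaRect(cnt+np.float32([x0,y0]))))
    return out
E
python3 - <<'E'
from h import *
t,s=load("top"),load("side")
for n,d,bx in(("top",t,(160,120,460,310)),("side",s,(170,180,400,400))):
    for c in("purple","green","orange","black"):
        for b in blobs(d["color"],c,bx,10): print(n,c,np.round(b[0],1),b[1],[np.round(q,1).tolist() for q in b[2]])
def crop(d,b,k,f): 
    x0,y0,x1,y1=b;return cv2.resize(d["color"][y0:y1,x0:x1],None,fx=k,fy=k,interpolation=cv2.INTER_CUBIC)
cv2.imwrite("pics/c1.png",crop(t,(165,120,325,300),3.3,0)); 
a=crop(t,(235,120,325,250),4.4,0); b=crop(s,(170,235,330,325),2.5,0)
H=600;o=np.zeros((H,800,3),np.uint8);o[:a.shape[0],:a.shape[1]]=a;o[:b.shape[0],400:400+b.shape[1]]=b
c=crop(s,(240,320,390,400),2.6,0);o[240:240+c.shape[0],400:400+c.shape[1]]=c[:,:400]
cv2.imwrite("pics/c1.png",o)
E
```

```text
top purple [192.5 218.6] 112 [[192.5, 218.5], [11.0, 11.0], 90.0]
top purple [418.6 233.3] 83 [[418.5, 233.5], [9.0, 9.0], 90.0]
top purple [187.7 247. ] 114 [[187.6, 247.1], [11.4, 11.4], 56.3]
top purple [183.1 275.6] 97 [[183.5, 275.5], [9.0, 11.0], 90.0]
top green [256.2 219.9] 132 [[256.5, 219.6], [4.1, 36.4], 15.7]
top green [282.5 226.9] 127 [[282.5, 226.5], [3.5, 36.6], 14.7]
top orange [307.9 183.6] 28 [[307.5, 184.0], [4.0, 7.0], 90.0]
top orange [412.5 237.3] 45 [[412.5, 237.3], [10.1, 4.7], 50.2]
top orange [185.8 269.3] 35 [[185.0, 270.5], [5.0, 10.0], 90.0]
top orange [184.9 282.8] 51 [[184.7, 282.8], [5.5, 11.7], 79.7]
top black [231. 121.] 23 [[231.5, 121.0], [11.0, 2.0], -0.0]
top black [289.2 150.2] 41 [[289.2, 150.2], [12.6, 3.2], 14.0]
top black [196.9 248.6] 1450 [[194.7, 249.6], [26.0, 82.2], 9.5]
side purple [315.6 195.2] 59 [[315.5, 195.5], [7.0, 9.0], 90.0]
side purple [268.7 333.2] 197 [[268.5, 333.5], [15.0, 15.0], 90.0]
side purple [310.6 338.6] 209 [[310.5, 339.0], [16.0, 15.0], 90.0]
side purple [354.4 344.5] 223 [[354.0, 345.0], [16.0, 16.0], 90.0]
side
[... 521 characters left out ...]
lack [188.9 182. ] 152 [[190.0, 183.0], [6.0, 40.0], 90.0]
side black [193.  193.3] 488 [[192.7, 193.7], [18.5, 45.8], 80.8]
side black [387.7 253.8] 210 [[387.8, 253.3], [16.2, 15.6], 3.8]
side black [242.8 257.2] 30 [[242.5, 256.5], [5.0, 7.0], 90.0]
side black [206.6 264.4] 25 [[207.3, 264.3], [7.8, 4.2], 45.0]
side black [194.1 277.4] 176 [[193.3, 277.8], [18.0, 12.2], 33.7]
side black [269.3 338.2] 55 [[269.1, 337.8], [6.6, 14.2], 85.9]
side black [311.3 343.8] 51 [[311.0, 344.0], [6.0, 14.0], 90.0]
side black [313.1 372.8] 3451 [[311.2, 369.1], [131.1, 37.5], 8.1]
side black [349.8 349.3] 24 [[349.3, 349.4], [7.2, 4.0], 26.6]
side black [358. 350.] 28 [[358.0, 350.0], [4.9, 9.2], 76.0]
```

View pics/c1.png

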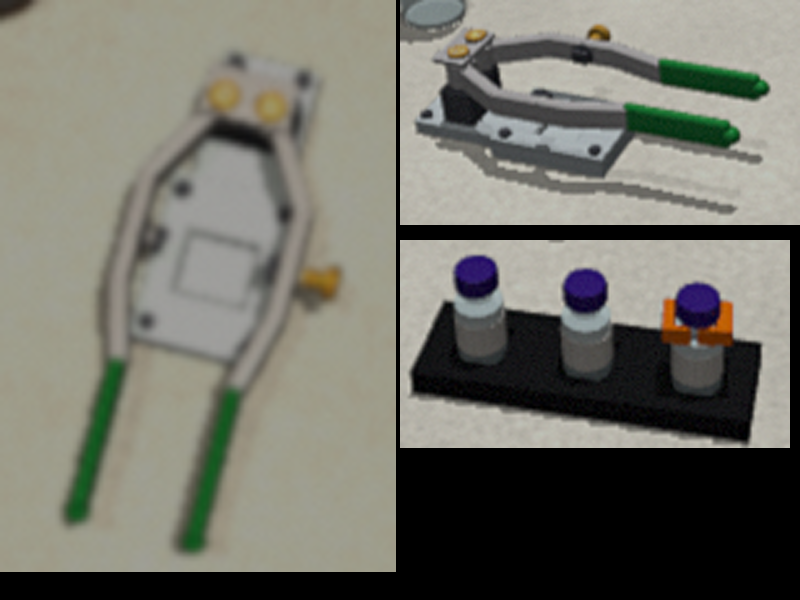

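Run:
```python
from h import *
np.set_printoptions(suppress=True,precision=1)
t,s=load("top"),load("side")
c=ray(t,(0,0))[0];print("cams",c,ray(s,(0,0))[0])
for n,u,v in(("vial",(183.1,275.6),(354.4,344.5)),("pa",(187.7,247),(310.6,338.6)),("pb",(192.5,218.6),(268.7,333.2)),("done",(418.6,233.3),(315.6,195.2))):
    print(n,"top z69:",onz(t,u,69 if n!="done" else 63),"tri",tri(t,u,s,v))
a,b=onz(t,(185.8,269.3),58),onz(t,(184.9,282.8),58);d=a-b;print("collar",a,b,np.degrees(np.arctan2(d[1],d[0])))
sa,sb=onz(s,(344.8,352.1),53),onz(s,(362.5,352.9),53);d=sa-sb;print("collar side",sa,sb,np.degrees(np.arctan2(d[1],d[0])))
bl=[x for x in blobs(t["color"],"green",(230,150,310,260),30)]
P=[]
for x in bl:
    r=cv2.boxPoints(x[2]);
    e=sorted(r.tolist(),key=lambda q:q[1]);top=np.mean(e[:2],0);bot=np.mean(e[2:],0)
    A,B=onz(t,top,63),onz(t,bot,63);d=A-B;print("handle",onz(t,x[0],63),A,B,np.degrees(np.arctan2(d[1],d[0])));P.append(onz(t,x[0],63))
g=np.mean(P,0);print("grip mid",g,"tri",tri(t,bl[1][0],s,(294.3,266.2)),tri(t,bl[0][0],s,(281.9,284.8)))
q=P[1]-P[0];print("sep",np.linalg.norm(q),"perp",np.degrees(np.arctan2(q[1],q[0])))
cr=np.array([(190,230),(262,246),(248,305),(173,290)])/4.4+[235,120]
C=np.array([onz(t,k,16) for k in cr]);print("seat",C,C.mean(0))
print("from seat to grip",C.mean(0)-g)
print("hinge pins",[onz(t,np.array(k)/4.4+[235,120],72) for k in((222,96),(270,106))])
# tray
hsv=cv2.cvtColor(t["color"],cv2.COLOR_BGR2HSV)
for k in((415,260),(380,260),(395,280)):print(hsv[k[1],k[0]])
for n,cn in(("tl",(397,217)),("tr",(444,222)),("br",(435,297)),("bl",(387,291))):print(n,onz(t,cn,16))
```

```text
cams [ 389.5  -53.1 1198.4] [406.3 763.4 532.9]
vial top z69: [416.2 241.5  69. ] tri [415.1 242.2  66.4]
pa top z69: [477.6 234.5  69. ] tri [476.8 234.9  67.2]
pb top z69: [539.2 226.9  69. ] tri [538.3 227.2  67.1]
done top z69: [ 518.4 -261.1   63. ] tri [ 517.6 -261.6   60.7]
collar [430.2 239.2  58. ] [401.1 239.8  58. ] -1.2062890262564847
collar side [427.1 243.6  53. ] [402.4 243.6  53. ] 0.0808556330039094
handle [540.1  90.3  63. ] [579.2  80.3  63. ] [502.3  99.1  63. ] -13.74745472531151
handle [526.1  32.9  63. ] [565.8  23.8  63. ] [488.2  41.8  63. ] -13.051406537575076
grip mid [533.1  61.6  63. ] tri [526.7  33.4  56.4] [540.5  91.2  56. ]
sep 59.09759079780163 perp -103.70248995961315
seat [[656.5  49.8  16. ]
 [648.9  12.4  16. ]
 [617.9  18.8  16. ]
 [624.9  57.7  16. ]] [637.   34.7  16. ]
from seat to grip [104.  -26.9 -47. ]
hinge pins [array([711.6,  31.1,  72. ]), array([707.1,   7.2,  72. ])]
[ 40   5 158]
[ 29  32 157]
[ 30   3 157]
tl [ 559.6 -221.    16. ]
tr [ 550.5 -326.8   16. ]
br [ 382.1 -306.7   16. ]
bl [ 393.1 -200.    16. ]
```

Call:
apply_moves(
  fingers=[0, 0, 0, 0, 0, 0, 0, 0, 0, 0],
  dp=[
    [27, 39, 0],
    [27, 39, 0],
    [27, 39, 0],
    [27, 39, 0],
    [27, 39, 0],
    [27, 39, 0],
    [27, 39, 0],
    [27, 39, 0],
    [27, 39, 0],
    [27, 39, 0],
  ],
  yaw=[-10, -19, -19, -19, -19, -19, -19, -19, -19, -19],
)

```text
clock: 1.1
position: [453.4, -205.0, 403.5]
ee_rot: [0.017, 1.0, 0.001, -0.0]
contact_force: [0.2, -0.6, 0.1]
gripper_width: 85.4
```

Call:
apply_moves(
  fingers=[0.2, 0.2, 0.2, 0.2, 0.2, 0.2, 0.2, 0.2, 0.2, 0.2],
  dp=[
    [-3.7, 44.6, -8],
    [-3.7, 44.6, -8],
    [-3.7, 44.6, -8],
    [-3.7, 44.6, -8],
    [-3.7, 44.6, -8],
    [-3.7, 44.6, -8],
    [-3.7, 44.6, -8],
    [-3.7, 44.6, -8],
    [-3.7, 44.6, -8],
    [-3.7, 44.6, -8],
  ],
  yaw=[0, 0, 0, 0, 0, 0, 0, 0, 0, 0],
)

```text
clock: 2.1
position: [415.9, 245.1, 322.4]
ee_rot: [0.014, 1.0, 0.001, -0.0]
contact_force: [0.2, 0.1, 0.7]
gripper_width: 68.3
```

```bash
cat > snap.py <<'E'
import sys,pickle,cv2,numpy as np
from bench import *
k=sys.argv[1]
for n in("top","side"):
    d=get_image(n);pickle.dump(d,open(f"{n}{k}.pkl","wb"))
s=read_state();q=s["ee_rot"];y=(2*(q[0]*q[1]),2*q[1]**2-1)
print(np.round(s["position"],1),"theta",np.degrees(np.arctan2(y[1],y[0])).round(1),"w",round(s["gripper_width"],1),"F",np.round(s["contact_force"],1),"j",np.round(s["joints"],2))
E
python3 snap.py 1
python3 - <<'E'
from h import *
a=load("top",1)["color"][180:310,140:260];b=load("side",1)["color"][180:410,230:430]
a=cv2.resize(a,None,fx=3,fy=3,interpolation=3);b=cv2.resize(b,None,fx=2,fy=2,interpolation=3)
o=np.zeros((470,770,3),np.uint8);o[:a.shape[0],:a.shape[1]]=a;o[:b.shape[0],365:765]=b;cv2.imwrite("pics/c2.png",o)
E
```

```text
[416.  242.3 322.7] theta 88.2 w 68.2 F [ 0.9 -0.4 -0.1] j [ 0.87  0.22 -0.45 -0.   -0.89 -2.47]
```

View pics/c2.png

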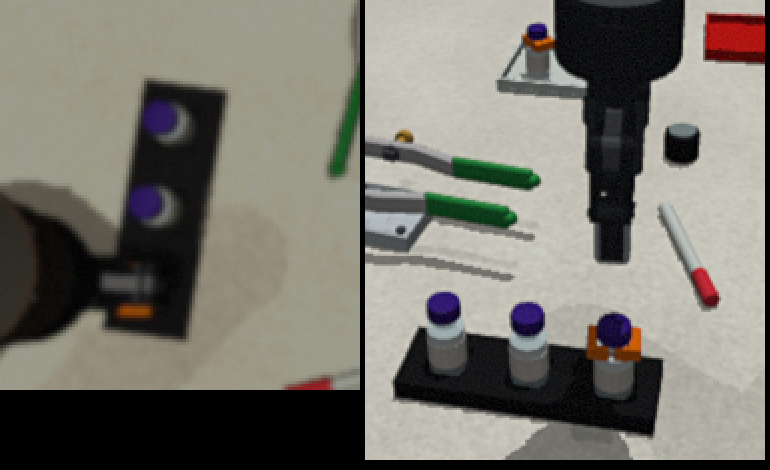

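The side crop shows the gripper straight above the orange-collar vial at (613,345) in the crop, with the collar halves along world x and the fingers clear. I'll descend and grip.

Call:
apply_moves(
  fingers=[0.2, 0.2, 0.2, 0.2, 0.2, 0.2, 0.2, 0.2, 0.2, 0.2],
  dp=[
    [0, -0.05, -3],
    [0, -0.05, -6],
    [0, -0.05, -9],
    [0, -0.05, -11],
    [0, -0.05, -12.5],
    [0, -0.05, -13.2],
    [0, -0.05, -13.2],
    [0, -0.05, -13.2],
    [0, -0.05, -13.2],
    [0, -0.05, -13.2],
  ],
  yaw=[0, 0, 0, 0, 0, 0, 0, 0, 0, 0],
)

```text
clock: 3.2
position: [416.1, 241.9, 191.5]
ee_rot: [0.015, 1.0, 0.001, -0.0]
contact_force: [-0.2, 0.5, 0.3]
gripper_width: 68.6
```

Call:
apply_moves(
  fingers=[0.4, 0.5, 0.6, 0.65, 0.7, 0.7, 0.72, 0.72, 0.72, 0.72],
  dp=[
    [0, 0, 0],
    [0, 0, 0],
    [0, 0, 0],
    [0, 0, 0],
    [0, 0, 0],
    [0, 0, 0],
    [0, 0, 0],
    [0, 0, 0],
    [0, 0, 0],
    [0, 0, 0],
  ],
  yaw=[0, 0, 0, 0, 0, 0, 0, 0, 0, 0],
)

```text
clock: 4.2
position: [416.1, 241.8, 191.8]
ee_rot: [0.015, 1.0, 0.001, -0.0]
contact_force: [-2.3, -0.4, 6.0]
gripper_width: 26.6
```

Call:
apply_moves(
  fingers=[0.8, 0.8, 0.8, 0.8, 0.8, 0.8, 0.8, 0.8, 0.8, 0.8],
  dp=[
    [0, 0, 0],
    [0, 0, 0],
    [0, 0, 0.2],
    [0, 0, 0.5],
    [0, 0, 1],
    [0, 0, 2],
    [0, 0, 4],
    [0, 0, 7],
    [0, 0, 10],
    [0, 0, 10],
  ],
  yaw=[0, 0, 0, 0, 0, 0, 0, 0, 0, 0],
)

```text
clock: 5.2
position: [417.1, 242.8, 296.6]
ee_rot: [0.015, 1.0, 0.005, 0.004]
contact_force: [0.3, 1.0, -0.6]
gripper_width: 26.5
```

```bash
python3 snap.py 2
python3 - <<'E'
from h import *
b=load("side",2)["color"][150:410,220:440];b=cv2.resize(b,None,fx=2.3,fy=2.3,interpolation=3);cv2.imwrite("pics/c3.png",b)
for c in("purple","orange"):
    for x in blobs(load("side",2)["color"],c,(230,200,430,400),15): print(c,np.round(x[0],1),x[1],[np.round(q,1).tolist() for q in x[2]])
E
```

```text
[415.9 241.7 292.9] theta 88.2 w 26.4 F [-0.6  0.4 -0.8] j [ 0.86  0.26 -0.49 -0.   -0.81 -2.46]
purple [268.6 333.4] 209 [[268.5, 333.5], [15.0, 15.0], 90.0]
purple [310.7 338.8] 214 [[310.5, 339.0], [16.0, 15.0], 90.0]
orange [317.6 201.7] 50 [[317.5, 202.5], [5.0, 13.0], 90.0]
orange [249.2 247.4] 20 [[249.0, 247.0], [4.0, 6.0], 90.0]
orange [366.3 292.4] 65 [[366.0, 292.5], [15.0, 4.0], 90.0]
```

View pics/c3.png

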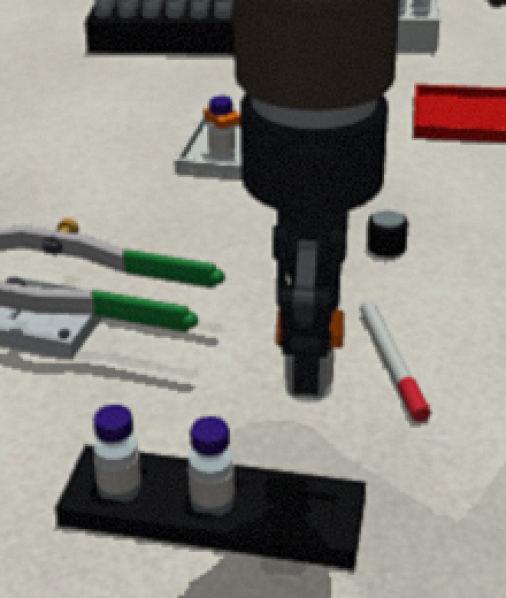

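The vial came out of the block upright. In the crop it hangs at (310,375), with orange on both sides at (278,330) and (338,328). I'll carry it above the seat, turning +78°.

Call:
apply_moves(
  fingers=[0.8, 0.8, 0.8, 0.8, 0.8, 0.8, 0.8, 0.8, 0.8, 0.8],
  dp=[
    [2.2, -2.1, 0],
    [4.4, -4.1, 0],
    [6.6, -6.2, 0],
    [8.8, -8.2, 0],
    [11, -10.3, 0],
    [13.2, -12.4, 0],
    [15.4, -14.4, 0],
    [17.6, -16.5, 0],
    [19.8, -18.6, 0],
    [22, -20.6, 0],
  ],
  yaw=[8, 16, 24, 32, 40, 48, 56, 64, 72, 78],
)

```text
clock: 6.3
position: [636.3, 34.5, 290.9]
ee_rot: [-0.619, 0.785, 0.003, -0.003]
contact_force: [1.2, 0.3, -1.1]
gripper_width: 26.2
```

Call:
apply_moves(
  fingers=[0.8, 0.8, 0.8, 0.8, 0.8],
  dp=[
    [0, 0, 0],
    [0, 0, 0],
    [0, 0, 0],
    [0, 0, 0],
    [0, 0, 0],
  ],
  yaw=[0, 0, 0, 0, 0],
)

```text
clock: 6.8
position: [635.8, 35.3, 291.1]
ee_rot: [-0.619, 0.785, 0.003, -0.003]
contact_force: [0.6, -0.2, -1.1]
gripper_width: 26.3
```

```bash
python3 snap.py 3
```

```text
[636.   35.1 291.3] theta 166.5 w 26.5 F [ 0.3  0.6 -1.5] j [ 0.31  0.5  -0.1  -0.   -0.97 -0.54]
```

Call:
apply_moves(
  fingers=[0.8, 0.8, 0.8, 0.8, 0.8, 0.8],
  dp=[
    [0, 0.05, -2],
    [0, 0.05, -4],
    [0, 0.05, -6],
    [0, 0.05, -7],
    [0, 0.05, -7],
    [0, 0.05, -7],
  ],
  yaw=[0, 0, 0, 0, 0, 0],
)

```text
clock: 7.5
position: [636.4, 35.8, 222.0]
ee_rot: [-0.619, 0.785, 0.002, -0.002]
contact_force: [0.6, 0.4, 0.0]
gripper_width: 26.5
```

```bash
python3 snap.py 4
python3 - <<'E'
from h import *
a=load("side",4)["color"][190:330,160:330];a=cv2.resize(a,None,fx=3.2,fy=3.2,interpolation=3)
b=load("top",0)["color"][150:210,250:325];b=cv2.resize(b,None,fx=3.3,fy=3.3,interpolation=3)
o=np.zeros((450,800,3),np.uint8);o[:a.shape[0],:a.shape[1]]=a;o[:b.shape[0],550:550+b.shape[1]]=b;cv2.imwrite("pics/c4.png",o)
E
```

```text
[636.5  35.8 222.6] theta 166.5 w 26.7 F [-0.4 -1.1 -0.9] j [ 0.31  0.58 -0.17 -0.   -0.83 -0.54]
```

View pics/c4.png

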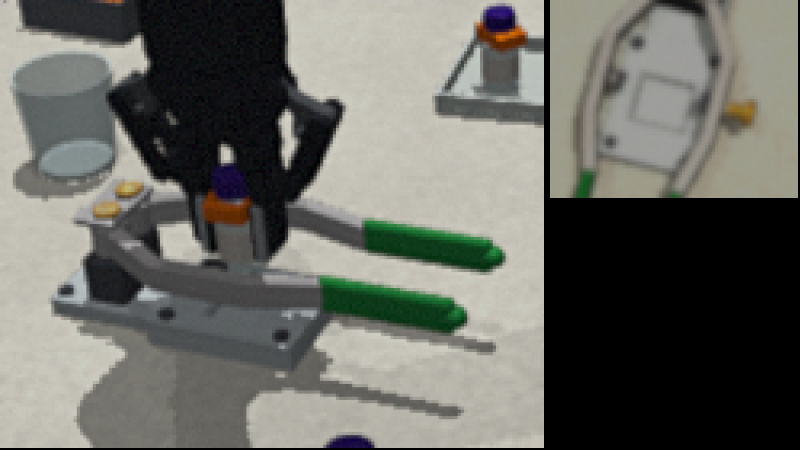

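Run:
```python
from h import *
np.set_printoptions(suppress=True,precision=1)
s0,s,t=load("side",0),load("side",4),load("top",0)
for c in("purple","orange"):
    for x in blobs(s["color"],c,(200,230,260,300),15): print(c,np.round(x[0],1),x[1],[np.round(q,1).tolist() for q in x[2]], onz(s,x[0],96 if c=="purple" else 84))
# expected pixel of cap centre relative to calibration seen at the block: vial0 cap centre
print("block cap expected px",proj(s0,(416.1,241.8,65)),"seen 354.4 344.5; now expected",proj(s,(636.5,35.8,222.6-181.8+55)))
# seat edges as seen in top0: dark line pixels profile
g=cv2.cvtColor(t["color"],cv2.COLOR_BGR2GRAY)
w=np.zeros((60,60),np.float32)
ax=np.radians(-13.7);X=np.array([np.cos(ax),np.sin(ax),0]);Y=np.array([-X[1],X[0],0])
def samp(p): 
    u=proj(t,p);return cv2.getRectSubPix(g,(1,1),(float(u[0]),float(u[1])))[0,0]
o=np.array([636,36,16.])
px=[np.mean([samp(o+i*X+j*Y) for j in range(-10,11,2)]) for i in range(-26,27)]
py=[np.mean([samp(o+i*X+j*Y) for i in range(-9,10,2)]) for j in range(-32,33)]
print("x",list(zip(range(-26,27),np.round(px))));print("y",list(zip(range(-32,33),np.round(py))))
o=np.array([636,36,56.])
pz=[np.mean([samp(o+i*X+j*Y) for i in range(-4,5,2)]) for j in range(-55,56)]
print("pads y at z56",[(j,int(v)) for j,v in zip(range(-55,56),pz)])
```

```text
purple [230.9 246.4] 93 [[231.0, 246.0], [10.0, 10.0], 90.0] [637.1  36.9  96. ]
orange [229.3 255.5] 78 [[229.7, 255.3], [13.6, 7.1], 10.3] [638.5  47.8  84. ]
block cap expected px [352.8 345. ] seen 354.4 344.5; now expected [231.4 246.2]
x [(-26, np.float64(157.0)), (-25, np.float64(158.0)), (-24, np.float64(158.0)), (-23, np.float64(158.0)), (-22, np.float64(157.0)), (-21, np.float64(156.0)), (-20, np.float64(155.0)), (-19, np.float64(154.0)), (-18, np.float64(151.0)), (-17, np.float64(148.0)), (-16, np.float64(146.0)), (-15, np.float64(145.0)), (-14, np.float64(146.0)), (-13, np.float64(149.0)), (-12, np.float64(152.0)), (-11, np.float64(154.0)), (-10, np.float64(156.0)), (-9, np.float64(157.0)), (-8, np.float64(157.0)), (-7, np.float64(158.0)), (-6, np.float64(158.0)), (-5, np.float64(158.0)), (-4, np.float64(158.0)), (-3, np.float64(158.0)), (-2, np.float64(157.0)), (-1, np.float64(157.0)), (0, np.float64(157.0)), (1, np.float64(157.0)), (2, np.float64(158.0)), (3, np.float64(158.0)), (4, np.float64(157.0)), (5, np.float64(157.0)), (6, np.float64(157.0)), (7, np.float64(157.0
[... 2656 characters left out ...]
0, 156), (-9, 155), (-8, 155), (-7, 156), (-6, 156), (-5, 156), (-4, 156), (-3, 156), (-2, 156), (-1, 156), (0, 156), (1, 156), (2, 156), (3, 156), (4, 156), (5, 156), (6, 156), (7, 156), (8, 155), (9, 154), (10, 151), (11, 146), (12, 139), (13, 134), (14, 132), (15, 134), (16, 139), (17, 144), (18, 148), (19, 151), (20, 151), (21, 149), (22, 142), (23, 132), (24, 118), (25, 103), (26, 88), (27, 77), (28, 71), (29, 73), (30, 77), (31, 83), (32, 85), (33, 84), (34, 80), (35, 77), (36, 79), (37, 86), (38, 99), (39, 114), (40, 126), (41, 135), (42, 139), (43, 138), (44, 134), (45, 127), (46, 119), (47, 113), (48, 111), (49, 115), (50, 123), (51, 133), (52, 141), (53, 147), (54, 151), (55, 153)]
```

The crop shows the vial upright between the fingers at (230,215), above the seat, with the fixed collar half facing the near jaw. The edge profile puts the seat about 1 mm further along +x, so I'll shift slightly and lower while watching the force.

Call:
apply_moves(
  fingers=[0.8, 0.8, 0.8, 0.8, 0.8, 0.8, 0.8, 0.8],
  dp=[
    [0.08, 0.06, -0.5],
    [0.08, 0.06, -1],
    [0.08, 0.06, -1.5],
    [0.08, 0.06, -1.9],
    [0.08, 0.06, -2.2],
    [0.08, 0.06, -2.5],
    [0.08, 0.06, -2.7],
    [0.08, 0.06, -2.7],
  ],
  yaw=[0, 0, 0, 0, 0, 0, 0, 0],
)

```text
clock: 8.4
position: [637.2, 36.4, 195.2]
ee_rot: [-0.619, 0.785, 0.002, -0.002]
contact_force: [0.4, -0.2, 0.3]
gripper_width: 26.5
```

Call:
apply_moves(
  fingers=[0.8, 0.8, 0.8, 0.8, 0.8],
  dp=[
    [0, 0, -0.1],
    [0, 0, -0.2],
    [0, 0, -0.3],
    [0, 0, -0.33],
    [0, 0, -0.33],
  ],
  yaw=[0, 0, 0, 0, 0],
)

```text
clock: 8.9
position: [637.2, 36.4, 192.0]
ee_rot: [-0.619, 0.785, 0.002, -0.002]
contact_force: [-0.3, -0.3, 0.4]
gripper_width: 26.7
```

Call:
apply_moves(
  fingers=[0.8, 0.8, 0.8, 0.8],
  dp=[
    [0, 0, -0.05],
    [0, 0, -0.08],
    [0, 0, -0.08],
    [0, 0, -0.08],
  ],
  yaw=[0, 0, 0, 0],
)

```text
clock: 9.3
position: [637.2, 36.4, 191.9]
ee_rot: [-0.619, 0.785, 0.002, -0.001]
contact_force: [-3.4, -0.1, 5.4]
gripper_width: 26.3
```

Call:
apply_moves(
  fingers=[0.72, 0.69, 0.67, 0.65, 0.6, 0.55, 0.5, 0.45, 0.45, 0.45],
  dp=[
    [0, 0, 0],
    [0, 0, 0],
    [0, 0, 0],
    [0, 0, 0],
    [0, 0, 0],
    [0, 0, 0],
    [0, 0, 0],
    [0, 0, 0],
    [0, 0, 0],
    [0, 0, 0],
  ],
  yaw=[0, 0, 0, 0, 0, 0, 0, 0, 0, 0],
)

```text
clock: 10.3
position: [637.2, 36.4, 191.9]
ee_rot: [-0.619, 0.785, 0.002, -0.001]
contact_force: [0.1, 0.4, 0.6]
gripper_width: 46.9
```

Call:
apply_moves(
  fingers=[0.45, 0.45, 0.45, 0.45, 0.45, 0.45, 0.45, 0.45],
  dp=[
    [0, 0, 0],
    [0, 0, 1],
    [0, 0, 3],
    [0, 0, 6],
    [0, 0, 9],
    [0, 0, 12],
    [0, 0, 12],
    [0, 0, 12],
  ],
  yaw=[0, 0, 0, 0, 0, 0, 0, 0],
)

```text
clock: 11.1
position: [637.0, 36.4, 313.4]
ee_rot: [-0.619, 0.785, 0.002, -0.0]
contact_force: [-0.1, 0.8, -0.1]
gripper_width: 46.7
```

```bash
python3 snap.py 5
python3 - <<'E'
from h import *
np.set_printoptions(suppress=True,precision=1)
s,t=load("side",5),load("top",5)
for c in("purple","orange"):
    for x in blobs(s["color"],c,(200,230,260,320),12): print(c,np.round(x[0],1),x[1],[np.round(q,1).tolist() for q in x[2]])
print("expected cap if seated",proj(s,(637.2,36.4,65)))
a=s["color"][190:330,160:330];a=cv2.resize(a,None,fx=3.2,fy=3.2,interpolation=3);cv2.imwrite("pics/c5.png",a)
E
```

```text
[636.7  36.3 311.2] theta 166.5 w 47.0 F [ 0.3 -0.8 -0.5] j [ 0.31  0.48 -0.08 -0.   -1.01 -0.54]
purple [234.3 260.4] 130 [[234.5, 260.5], [13.0, 11.0], -0.0]
orange [249.3 247.5] 18 [[249.3, 248.0], [4.4, 5.3], 33.7]
orange [234.7 267.7] 84 [[235.0, 264.2], [12.5, 18.6], 33.7]
expected cap if seated [232.8 261.2]
```

View pics/c5.png

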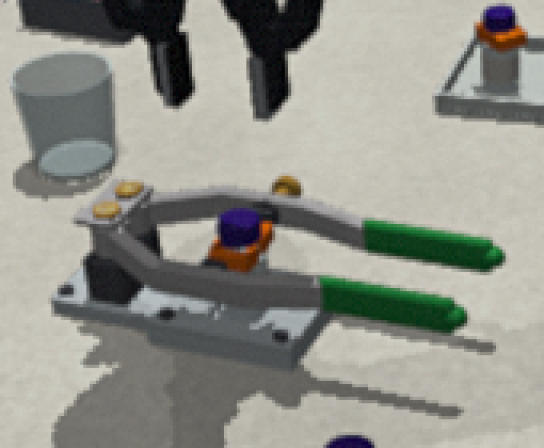

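Run:
```python
from h import *
s=load("side",5)
for yaw in(76.3,60,90):
    a=np.radians(yaw);Y=np.array([np.cos(a),np.sin(a),0])
    print(yaw,[(np.round((proj(s,np.array([637,36.5,58.])+k*Y)-[160,190])*3.2)).tolist() for k in(17,-17)])
```

```text
76.3 [[220.0, 254.0], [248.0, 223.0]]
60 [[213.0, 252.0], [255.0, 225.0]]
90 [[227.0, 255.0], [242.0, 222.0]]
```

The crop shows the vial standing upright in the seat with its collar between the jaws, near half at (237,258) and far half at (262,232), and the fingers well clear. I'll go to the grips, offset 3 mm so the wrist force shows the handle load.

Call:
apply_moves(
  fingers=[0, 0, 0, 0, 0, 0, 0, 0, 0, 0],
  dp=[
    [-0.9, 0.3, 0],
    [-2, 0.6, 0],
    [-3, 0.9, 0],
    [-4, 1.2, 0],
    [-5, 1.5, 0],
    [-6, 1.8, 0],
    [-7, 2.1, 0],
    [-8, 2.4, 0],
    [-9, 2.7, 0],
    [-10.1, 2.8, 0],
  ],
  yaw=[-8, -16, -24, -32, -40, -48, -56, -64, -72, -80],
)

```text
clock: 12.2
position: [535.1, 64.4, 309.8]
ee_rot: [0.033, 0.999, 0.003, -0.001]
contact_force: [-0.6, -0.7, 0.1]
gripper_width: 85.2
```

Call:
apply_moves(
  fingers=[0, 0, 0, 0, 0],
  dp=[
    [0, 0, 0],
    [0, 0, 0],
    [0, 0, 0],
    [0, 0, 0],
    [0, 0, 0],
  ],
  yaw=[-5, -10, -10, -10, -10],
)

```text
clock: 12.7
position: [535.1, 64.3, 309.4]
ee_rot: [0.119, 0.993, 0.003, -0.001]
contact_force: [0.6, 0.4, 0.1]
gripper_width: 85.4
```

```bash
python3 snap.py 6
```

```text
[535.1  64.3 309.6] theta 76.2 w 85.5 F [-0.3 -0.7  0.5] j [ 0.42  0.33 -0.33 -0.01 -0.91 -2.23]
```

Call:
apply_moves(
  fingers=[0, 0, 0, 0, 0, 0, 0, 0],
  dp=[
    [0, 0, -3],
    [0, 0, -5],
    [0, 0, -7],
    [0, 0, -8.5],
    [0, 0, -10],
    [0, 0, -11],
    [0, 0, -11],
    [0, 0, -11],
  ],
  yaw=[0, 0, 0, 0, 0, 0, 0, 0],
)

```text
clock: 13.6
position: [535.4, 64.4, 199.8]
ee_rot: [0.12, 0.993, 0.003, -0.001]
contact_force: [-0.1, 0.6, 0.8]
gripper_width: 85.3
```

Call:
apply_moves(
  fingers=[0.05, 0.1, 0.12, 0.14, 0.16, 0.16, 0.16],
  dp=[
    [0, 0, 0],
    [0, 0, 0],
    [0, 0, 0],
    [0, 0, 0],
    [0, 0, 0],
    [0, 0, 0],
    [0, 0, 0],
  ],
  yaw=[0, 0, 0, 0, 0, 0, 0],
)

```text
clock: 14.3
position: [535.2, 64.1, 199.9]
ee_rot: [0.12, 0.993, 0.003, -0.001]
contact_force: [-0.9, -3.9, 2.9]
gripper_width: 71.9
```

Call:
apply_moves(
  fingers=[0.17, 0.18, 0.19, 0.2, 0.2, 0.2],
  dp=[
    [0, 0, 0],
    [0, 0, 0],
    [0, 0, 0],
    [0, 0, 0],
    [0, 0, 0],
    [0, 0, 0],
  ],
  yaw=[0, 0, 0, 0, 0, 0],
)

```text
clock: 14.9
position: [535.0, 64.1, 199.8]
ee_rot: [0.12, 0.993, 0.003, -0.002]
contact_force: [-2.1, -3.6, 2.8]
gripper_width: 68.1
```

Call:
apply_moves(
  fingers=[0.21, 0.22, 0.23, 0.24, 0.24, 0.24],
  dp=[
    [0, 0, 0],
    [0, 0, 0],
    [0, 0, 0],
    [0, 0, 0],
    [0, 0, 0],
    [0, 0, 0],
  ],
  yaw=[0, 0, 0, 0, 0, 0],
)

```text
clock: 15.5
position: [535.0, 64.1, 199.8]
ee_rot: [0.12, 0.993, 0.003, -0.002]
contact_force: [-1.0, -3.3, 4.1]
gripper_width: 64.9
```

Call:
apply_moves(
  fingers=[0.25, 0.26, 0.27, 0.28, 0.28, 0.28],
  dp=[
    [0, 0, 0],
    [0, 0, 0],
    [0, 0, 0],
    [0, 0, 0],
    [0, 0, 0],
    [0, 0, 0],
  ],
  yaw=[0, 0, 0, 0, 0, 0],
)

```text
clock: 16.1
position: [534.9, 64.0, 199.8]
ee_rot: [0.12, 0.993, 0.003, -0.002]
contact_force: [-2.3, -4.3, 3.5]
gripper_width: 61.8
```

Call:
apply_moves(
  fingers=[0.285, 0.29, 0.295, 0.3, 0.305, 0.31, 0.31, 0.31],
  dp=[
    [0, 0, 0],
    [0, 0, 0],
    [0, 0, 0],
    [0, 0, 0],
    [0, 0, 0],
    [0, 0, 0],
    [0, 0, 0],
    [0, 0, 0],
  ],
  yaw=[0, 0, 0, 0, 0, 0, 0, 0],
)

```text
clock: 16.9
position: [534.9, 64.1, 199.8]
ee_rot: [0.12, 0.993, 0.003, -0.002]
contact_force: [-1.7, -5.0, 3.7]
gripper_width: 59.0
```

Call:
apply_moves(
  fingers=[0.315, 0.32, 0.325, 0.33, 0.335, 0.34, 0.34, 0.34],
  dp=[
    [0, 0, 0],
    [0, 0, 0],
    [0, 0, 0],
    [0, 0, 0],
    [0, 0, 0],
    [0, 0, 0],
    [0, 0, 0],
    [0, 0, 0],
  ],
  yaw=[0, 0, 0, 0, 0, 0, 0, 0],
)

```text
clock: 17.7
position: [534.9, 64.0, 199.8]
ee_rot: [0.12, 0.993, 0.003, -0.002]
contact_force: [-2.5, -4.8, 3.6]
gripper_width: 56.4
```

Call:
apply_moves(
  fingers=[0.345, 0.35, 0.355, 0.36, 0.365, 0.37, 0.37, 0.37],
  dp=[
    [0, 0, 0],
    [0, 0, 0],
    [0, 0, 0],
    [0, 0, 0],
    [0, 0, 0],
    [0, 0, 0],
    [0, 0, 0],
    [0, 0, 0],
  ],
  yaw=[0, 0, 0, 0, 0, 0, 0, 0],
)

```text
clock: 18.5
position: [534.9, 64.0, 199.8]
ee_rot: [0.12, 0.993, 0.003, -0.002]
contact_force: [-1.9, -4.8, 4.3]
gripper_width: 53.5
```

Call:
apply_moves(
  fingers=[0.375, 0.38, 0.385, 0.39, 0.395, 0.395, 0.395],
  dp=[
    [0, 0, 0],
    [0, 0, 0],
    [0, 0, 0],
    [0, 0, 0],
    [0, 0, 0],
    [0, 0, 0],
    [0, 0, 0],
  ],
  yaw=[0, 0, 0, 0, 0, 0, 0],
)

```text
clock: 19.2
position: [534.9, 64.0, 199.8]
ee_rot: [0.12, 0.993, 0.003, -0.002]
contact_force: [-2.4, -4.5, 3.9]
gripper_width: 51.6
```

Call:
apply_moves(
  fingers=[0.4, 0.405, 0.41, 0.415, 0.42, 0.42, 0.42],
  dp=[
    [0, 0, 0],
    [0, 0, 0],
    [0, 0, 0],
    [0, 0, 0],
    [0, 0, 0],
    [0, 0, 0],
    [0, 0, 0],
  ],
  yaw=[0, 0, 0, 0, 0, 0, 0],
)

```text
clock: 19.9
position: [534.9, 64.0, 199.8]
ee_rot: [0.12, 0.993, 0.003, -0.002]
contact_force: [-1.8, -5.2, 3.6]
gripper_width: 49.6
```

Call:
apply_moves(
  fingers=[0.425, 0.43, 0.435, 0.44, 0.445, 0.445, 0.445],
  dp=[
    [0, 0, 0],
    [0, 0, 0],
    [0, 0, 0],
    [0, 0, 0],
    [0, 0, 0],
    [0, 0, 0],
    [0, 0, 0],
  ],
  yaw=[0, 0, 0, 0, 0, 0, 0],
)

```text
clock: 20.6
position: [534.9, 64.0, 199.8]
ee_rot: [0.12, 0.993, 0.002, -0.002]
contact_force: [-0.8, -5.0, 3.8]
gripper_width: 47.3
```

Call:
apply_moves(
  fingers=[0.45, 0.455, 0.46, 0.465, 0.465, 0.465],
  dp=[
    [0, 0, 0],
    [0, 0, 0],
    [0, 0, 0],
    [0, 0, 0],
    [0, 0, 0],
    [0, 0, 0],
  ],
  yaw=[0, 0, 0, 0, 0, 0],
)

```text
clock: 21.2
position: [534.9, 64.0, 199.9]
ee_rot: [0.12, 0.993, 0.002, -0.002]
contact_force: [-2.4, -4.6, 4.3]
gripper_width: 45.6
```

Call:
apply_moves(
  fingers=[0.47, 0.475, 0.48, 0.485, 0.485, 0.485],
  dp=[
    [0, 0, 0],
    [0, 0, 0],
    [0, 0, 0],
    [0, 0, 0],
    [0, 0, 0],
    [0, 0, 0],
  ],
  yaw=[0, 0, 0, 0, 0, 0],
)

```text
clock: 21.8
position: [534.9, 63.9, 199.9]
ee_rot: [0.12, 0.993, 0.002, -0.002]
contact_force: [-2.5, -5.4, 4.3]
gripper_width: 44.2
```

Call:
apply_moves(
  fingers=[0.49, 0.495, 0.5, 0.505, 0.505, 0.505],
  dp=[
    [0, 0, 0],
    [0, 0, 0],
    [0, 0, 0],
    [0, 0, 0],
    [0, 0, 0],
    [0, 0, 0],
  ],
  yaw=[0, 0, 0, 0, 0, 0],
)

```text
clock: 22.4
position: [534.8, 63.8, 200.0]
ee_rot: [0.12, 0.993, 0.002, -0.002]
contact_force: [-2.1, -5.0, 5.0]
gripper_width: 42.1
```

```bash
python3 snap.py 7
python3 - <<'E'
from h import *
s=load("side",7)
for c in("purple","orange","green"):
    for x in blobs(s["color"],c,(200,225,330,320),12): print(c,np.round(x[0],1),x[1],[np.round(q,1).tolist() for q in x[2]])
Y=np.array([.237,.972,0])
print("cap px per mm along Y",proj(s,np.array([637,36.5,65])+Y)-proj(s,(637,36.5,65)))
a=s["color"][190:330,160:330];a=cv2.resize(a,None,fx=4,fy=4,interpolation=3);cv2.imwrite("pics/c7.png",a)
E
```

```text
[534.8  63.8 200. ] theta 76.2 w 42.3 F [-2.4 -4.8  3.9] j [ 0.42  0.48 -0.44 -0.01 -0.65 -2.22]
purple [234.5 260. ] 136 [[234.5, 260.5], [11.0, 13.0], 90.0]
orange [249.5 249.9] 20 [[249.7, 250.3], [5.3, 5.3], 33.7]
orange [235.5 266.2] 69 [[236.3, 266.1], [8.9, 20.6], 68.2]
green [299.7 276.7] 379 [[301.5, 276.0], [20.0, 23.0], 90.0]
green [267.2 278.6] 44 [[268.0, 280.0], [15.6, 7.1], 45.0]
cap px per mm along Y [-0.26130847  0.28628732]
```

View pics/c7.png

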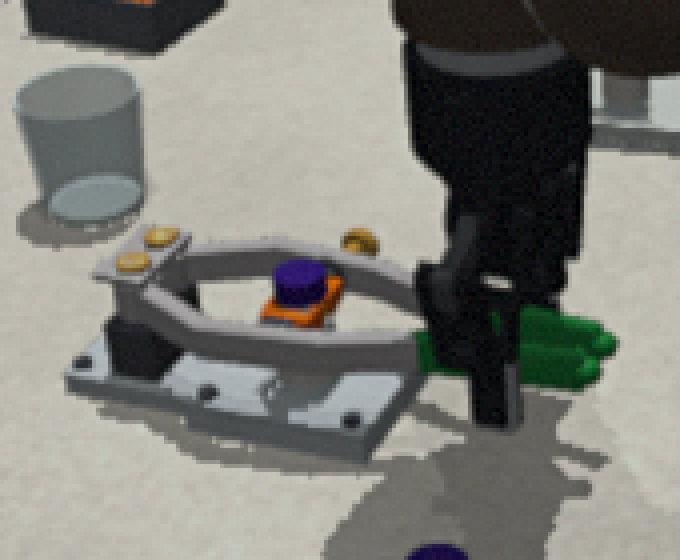

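The crop shows both handles squeezed inward between the fingers at (490,340). The vial is upright at (300,290) and the near jaw is on its collar; the load is still only the spring's. I'll continue.

Call:
apply_moves(
  fingers=[0.51, 0.515, 0.52, 0.525, 0.525, 0.525],
  dp=[
    [0, 0, 0],
    [0, 0, 0],
    [0, 0, 0],
    [0, 0, 0],
    [0, 0, 0],
    [0, 0, 0],
  ],
  yaw=[0, 0, 0, 0, 0, 0],
)

```text
clock: 23.1
position: [534.8, 63.7, 200.0]
ee_rot: [0.12, 0.993, 0.002, -0.002]
contact_force: [-1.2, -5.1, 5.1]
gripper_width: 40.6
```

Call:
apply_moves(
  fingers=[0.53, 0.535, 0.54, 0.54, 0.54],
  dp=[
    [0, 0, 0],
    [0, 0, 0],
    [0, 0, 0],
    [0, 0, 0],
    [0, 0, 0],
  ],
  yaw=[0, 0, 0, 0, 0],
)

```text
clock: 23.6
position: [534.8, 63.5, 200.1]
ee_rot: [0.12, 0.993, 0.002, -0.002]
contact_force: [-2.8, -5.7, 4.7]
gripper_width: 39.2
```

Call:
apply_moves(
  fingers=[0.545, 0.55, 0.555, 0.555, 0.555],
  dp=[
    [0, 0, 0],
    [0, 0, 0],
    [0, 0, 0],
    [0, 0, 0],
    [0, 0, 0],
  ],
  yaw=[0, 0, 0, 0, 0],
)

```text
clock: 24.1
position: [534.7, 63.1, 200.2]
ee_rot: [0.12, 0.993, 0.002, -0.002]
contact_force: [-1.1, -6.0, 5.2]
gripper_width: 37.8
```

Call:
apply_moves(
  fingers=[0.56, 0.565, 0.57, 0.57, 0.57],
  dp=[
    [0, 0, 0],
    [0, 0, 0],
    [0, 0, 0],
    [0, 0, 0],
    [0, 0, 0],
  ],
  yaw=[0, 0, 0, 0, 0],
)

```text
clock: 24.6
position: [534.7, 62.6, 200.3]
ee_rot: [0.12, 0.993, 0.001, -0.002]
contact_force: [-1.8, -6.5, 5.0]
gripper_width: 36.8
```

Call:
apply_moves(
  fingers=[0.57, 0.57, 0.57, 0.57],
  dp=[
    [0.01, 0.05, 0],
    [0.02, 0.1, 0],
    [0.02, 0.1, 0],
    [0.02, 0.1, 0],
  ],
  yaw=[0, 0, 0, 0],
)

```text
clock: 25.0
position: [534.8, 62.9, 200.4]
ee_rot: [0.12, 0.993, 0.001, -0.003]
contact_force: [-1.4, -7.8, 4.4]
gripper_width: 36.9
```

The arm is giving way sideways: y has drifted from 64.3 to 62.9. So I'll let it settle to the middle and close with both fingers in small steps. The click should then show as a drop in force together with a sideways shift.

Call:
apply_moves(
  fingers=[0.575, 0.58, 0.585, 0.585, 0.585],
  dp=[
    [-0.01, -0.05, 0],
    [-0.01, -0.05, 0],
    [-0.01, -0.05, 0],
    [-0.01, -0.05, 0],
    [-0.01, -0.05, 0],
  ],
  yaw=[0, 0, 0, 0, 0],
)

```text
clock: 25.5
position: [534.7, 62.1, 200.4]
ee_rot: [0.12, 0.993, 0.001, -0.003]
contact_force: [-1.8, -6.1, 5.5]
gripper_width: 35.5
```

Call:
apply_moves(
  fingers=[0.59, 0.595, 0.6, 0.6, 0.6],
  dp=[
    [0, 0, 0],
    [0, 0, 0],
    [0, 0, 0],
    [0, 0, 0],
    [0, 0, 0],
  ],
  yaw=[0, 0, 0, 0, 0],
)

```text
clock: 26.0
position: [534.6, 62.0, 200.5]
ee_rot: [0.12, 0.993, 0.0, -0.003]
contact_force: [-2.4, -6.1, 4.7]
gripper_width: 34.2
```

Call:
apply_moves(
  fingers=[0.604, 0.607, 0.61, 0.61, 0.61],
  dp=[
    [0, 0, 0],
    [0, 0, 0],
    [0, 0, 0],
    [0, 0, 0],
    [0, 0, 0],
  ],
  yaw=[0, 0, 0, 0, 0],
)

```text
clock: 26.5
position: [534.6, 62.0, 200.6]
ee_rot: [0.12, 0.993, 0.0, -0.003]
contact_force: [-2.6, -3.3, 5.6]
gripper_width: 33.4
```

Call:
apply_moves(
  fingers=[0.614, 0.617, 0.62, 0.62, 0.62],
  dp=[
    [0, 0, 0],
    [0, 0, 0],
    [0, 0, 0],
    [0, 0, 0],
    [0, 0, 0],
  ],
  yaw=[0, 0, 0, 0, 0],
)

```text
clock: 27.0
position: [534.6, 62.0, 200.7]
ee_rot: [0.12, 0.993, 0.0, -0.003]
contact_force: [-2.8, -3.9, 5.0]
gripper_width: 32.4
```

Call:
apply_moves(
  fingers=[0.62, 0.62, 0.62, 0.62],
  dp=[
    [0.02, 0.1, 0],
    [0.03, 0.15, 0],
    [0.03, 0.15, 0],
    [0.03, 0.15, 0],
  ],
  yaw=[0, 0, 0, 0],
)

```text
clock: 27.4
position: [534.8, 62.3, 200.7]
ee_rot: [0.12, 0.993, -0.001, -0.004]
contact_force: [-0.4, -10.0, 4.9]
gripper_width: 32.4
```

Call:
apply_moves(
  fingers=[0.624, 0.627, 0.63, 0.63, 0.63],
  dp=[
    [-0.01, -0.04, 0],
    [-0.01, -0.04, 0],
    [-0.01, -0.04, 0],
    [-0.01, -0.04, 0],
    [-0.01, -0.04, 0],
  ],
  yaw=[0, 0, 0, 0, 0],
)

```text
clock: 27.9
position: [534.7, 62.1, 200.8]
ee_rot: [0.12, 0.993, -0.0, -0.003]
contact_force: [-2.7, -2.0, 4.9]
gripper_width: 31.5
```

Call:
apply_moves(
  fingers=[0.63, 0.63, 0.63, 0.63],
  dp=[
    [0.01, 0.05, 0],
    [0.02, 0.1, 0],
    [0.02, 0.1, 0],
    [0.02, 0.1, 0],
  ],
  yaw=[0, 0, 0, 0],
)

```text
clock: 28.3
position: [534.9, 62.4, 200.8]
ee_rot: [0.12, 0.993, -0.001, -0.004]
contact_force: [-0.9, -7.2, 5.5]
gripper_width: 31.9
```

Call:
apply_moves(
  fingers=[0.634, 0.637, 0.64, 0.64],
  dp=[
    [0, 0, 0],
    [0, 0, 0],
    [0, 0, 0],
    [0, 0, 0],
  ],
  yaw=[0, 0, 0, 0],
)

```text
clock: 28.7
position: [534.9, 62.4, 200.9]
ee_rot: [0.12, 0.993, -0.001, -0.004]
contact_force: [-2.3, -3.2, 5.1]
gripper_width: 31.0
```

Call:
apply_moves(
  fingers=[0.644, 0.647, 0.65, 0.65],
  dp=[
    [0.01, 0.04, 0],
    [0.01, 0.08, 0],
    [0.02, 0.08, 0],
    [0.02, 0.08, 0],
  ],
  yaw=[0, 0, 0, 0],
)

```text
clock: 29.1
position: [535.0, 62.6, 200.9]
ee_rot: [0.12, 0.993, -0.002, -0.004]
contact_force: [-2.8, -6.0, 4.4]
gripper_width: 29.9
```

Call:
apply_moves(
  fingers=[0.65, 0.65, 0.65, 0.65],
  dp=[
    [0.02, 0.08, 0],
    [0.03, 0.15, 0],
    [0.03, 0.15, 0],
    [0.03, 0.15, 0],
  ],
  yaw=[0, 0, 0, 0],
)

```text
clock: 29.5
position: [535.2, 63.6, 200.8]
ee_rot: [0.12, 0.993, -0.002, -0.004]
contact_force: [-1.7, -5.0, 4.5]
gripper_width: 29.6
```

The force fell back to the spring's level, 5 N against 10 N before, and the handle gave way by 1 mm. That is the click, so I'll open now.

Call:
apply_moves(
  fingers=[0.6, 0.54, 0.48, 0.42, 0.36, 0.3, 0.22, 0.14, 0.06, 0],
  dp=[
    [0, 0, 0],
    [0, -0.05, 0],
    [-0.02, -0.1, 0],
    [-0.02, -0.13, 0],
    [-0.02, -0.13, 0],
    [-0.02, -0.13, 0],
    [-0.02, -0.13, 0],
    [-0.02, -0.13, 0],
    [-0.02, -0.13, 0],
    [-0.02, -0.13, 0],
  ],
  yaw=[0, 0, 0, 0, 0, 0, 0, 0, 0, 0],
)

```text
clock: 30.5
position: [535.5, 62.8, 201.5]
ee_rot: [0.12, 0.993, -0.002, -0.003]
contact_force: [0.4, -0.6, -0.7]
gripper_width: 85.1
```

Call:
apply_moves(
  fingers=[0, 0, 0, 0, 0, 0, 0, 0],
  dp=[
    [0, 0, 0],
    [0, 0, 0],
    [0, 0, 2],
    [0, 0, 5],
    [0, 0, 8],
    [0, 0, 11],
    [0, 0, 11],
    [0, 0, 11],
  ],
  yaw=[0, 0, 0, 0, 0, 0, 0, 0],
)

```text
clock: 31.3
position: [535.4, 62.8, 312.1]
ee_rot: [0.12, 0.993, -0.001, -0.003]
contact_force: [0.5, 0.1, -0.9]
gripper_width: 85.4
```

```bash
python3 snap.py 8
python3 - <<'E'
from h import *
np.set_printoptions(suppress=True,precision=1)
s=load("side",8);t=load("top",8)
for k in(5,8):
  for c in("purple","orange","green"):
    for x in blobs(load("side",k)["color"],c,(200,225,330,320),12): print(k,c,np.round(x[0],1),x[1],[np.round(q,1).tolist() for q in x[2]])
a=np.hstack([cv2.resize(load("side",k)["color"][235:300,190:270],None,fx=5,fy=5,interpolation=3) for k in(5,8)])
b=cv2.resize(t["color"][130:250,230:330],None,fx=2.2,fy=2.2,interpolation=3)
o=np.zeros((600,800,3),np.uint8);o[:a.shape[0],:a.shape[1]]=a;o[330:330+b.shape[0],:b.shape[1]]=b;cv2.imwrite("pics/c8.png",o)
E
```

```text
[535.1  62.6 310.5] theta 76.2 w 85.4 F [ 0.4 -0.3 -0.1] j [ 0.42  0.33 -0.33 -0.   -0.92 -2.23]
5 purple [234.3 260.4] 130 [[234.5, 260.5], [13.0, 11.0], -0.0]
5 orange [249.3 247.5] 18 [[249.3, 248.0], [4.4, 5.3], 33.7]
5 orange [234.7 267.7] 84 [[235.0, 264.2], [12.5, 18.6], 33.7]
5 green [294.3 266.2] 393 [[294.8, 266.4], [43.4, 9.4], 9.5]
5 green [281.9 284.9] 452 [[282.2, 284.9], [46.4, 10.5], 9.7]
8 purple [234.  260.5] 132 [[234.0, 260.5], [11.0, 12.0], 90.0]
8 orange [249.2 247.4] 20 [[249.0, 247.0], [4.0, 6.0], 90.0]
8 orange [235.1 267.3] 82 [[236.3, 267.1], [10.3, 20.1], 63.4]
8 green [294.3 266.3] 388 [[294.8, 266.4], [43.4, 9.4], 9.5]
8 green [281.9 285. ] 441 [[282.1, 285.1], [46.4, 10.2], 9.8]
```

View pics/c8.png

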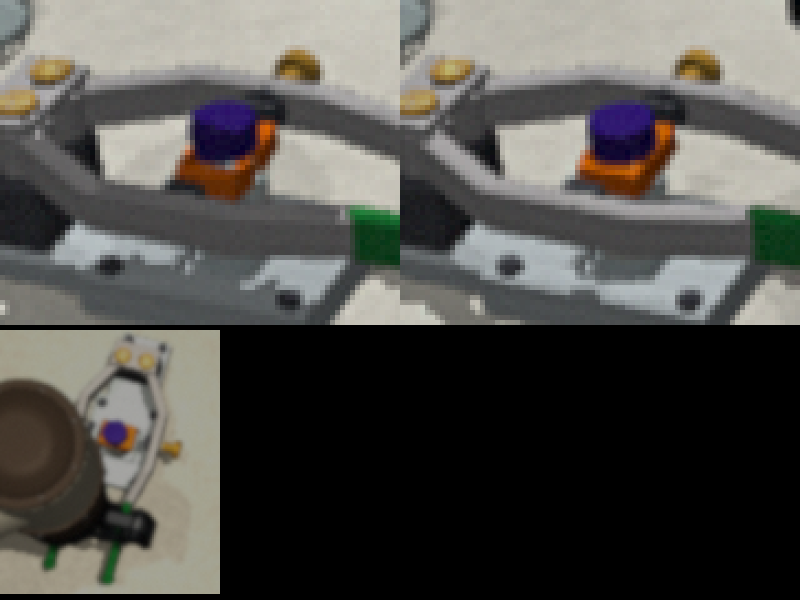

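The left crop (before) shows a pale gap between the collar halves at (230,158). In the right crop (after) the orange is continuous, so the collar is locked, and the handles are back open. I'll go back for the vial.

Call:
apply_moves(
  fingers=[0.4, 0.45, 0.45, 0.45, 0.45, 0.45, 0.45, 0.45, 0.45, 0.45],
  dp=[
    [1, -0.3, 0],
    [2, -0.5, 0],
    [3, -0.8, 0],
    [4, -1, 0],
    [5, -1.3, 0],
    [6, -1.6, 0],
    [7, -1.8, 0],
    [8, -2.1, 0],
    [9, -2.4, 0],
    [10.2, -2.6, 0],
  ],
  yaw=[8, 16, 24, 32, 40, 48, 56, 64, 72, 80],
)

```text
clock: 32.4
position: [637.1, 36.4, 308.5]
ee_rot: [-0.548, 0.836, -0.004, -0.004]
contact_force: [0.1, 0.6, 0.2]
gripper_width: 47.1
```

Call:
apply_moves(
  fingers=[0.45, 0.45, 0.45, 0.45, 0.45],
  dp=[
    [0, 0, 0],
    [0, 0, 0],
    [0, 0, 0],
    [0, 0, 0],
    [0, 0, 0],
  ],
  yaw=[5, 10, 10, 10, 10],
)

```text
clock: 32.9
position: [637.0, 36.4, 307.9]
ee_rot: [-0.619, 0.786, -0.004, -0.004]
contact_force: [-0.0, -0.2, 0.3]
gripper_width: 47.0
```

```bash
python3 snap.py 9
```

```text
[637.1  36.4 308.4] theta 166.5 w 47.0 F [ 0.3  1.  -0.6] j [ 0.31  0.48 -0.09  0.01 -1.   -0.55]
```

Call:
apply_moves(
  fingers=[0.45, 0.45, 0.45, 0.45, 0.45, 0.45, 0.45, 0.45, 0.45],
  dp=[
    [0, 0, -3],
    [0, 0, -5],
    [0, 0, -7],
    [0, 0, -9],
    [0, 0, -10.5],
    [0, 0, -11.2],
    [0, 0, -11.6],
    [0, 0, -11.6],
    [0, 0, -11.6],
  ],
  yaw=[0, 0, 0, 0, 0, 0, 0, 0, 0],
)

```text
clock: 33.9
position: [637.4, 36.5, 193.2]
ee_rot: [-0.619, 0.785, -0.004, -0.003]
contact_force: [0.1, 0.4, 0.4]
gripper_width: 46.8
```

Call:
apply_moves(
  fingers=[0.5, 0.55, 0.6, 0.63, 0.66, 0.69, 0.72, 0.8, 0.8, 0.8],
  dp=[
    [0, 0, 0],
    [0, 0, 0],
    [0, 0, 0],
    [0, 0, 0],
    [0, 0, 0],
    [0, 0, 0],
    [0, 0, 0],
    [0, 0, 0],
    [0, 0, 0],
    [0, 0, 0],
  ],
  yaw=[0, 0, 0, 0, 0, 0, 0, 0, 0, 0],
)

```text
clock: 34.9
position: [637.5, 36.6, 193.5]
ee_rot: [-0.619, 0.785, -0.004, -0.003]
contact_force: [-0.7, -0.5, 3.4]
gripper_width: 26.5
```

Call:
apply_moves(
  fingers=[0.8, 0.8, 0.8, 0.8, 0.8, 0.8, 0.8, 0.8, 0.8, 0.8],
  dp=[
    [0, 0, 0.2],
    [0, 0, 0.5],
    [0, 0, 1],
    [0, 0, 2],
    [0, 0, 4],
    [0, 0, 7],
    [0, 0, 10],
    [0, 0, 12],
    [0, 0, 12],
    [0, 0, 12],
  ],
  yaw=[0, 0, 0, 0, 0, 0, 0, 0, 0, 0],
)

```text
clock: 35.9
position: [637.1, 36.5, 313.9]
ee_rot: [-0.619, 0.786, -0.004, -0.002]
contact_force: [-0.2, 0.4, -1.1]
gripper_width: 26.2
```

Call:
apply_moves(
  fingers=[0.8, 0.8, 0.8, 0.8, 0.8, 0.8, 0.8, 0.8, 0.8, 0.8],
  dp=[
    [-1.5, -2.2, 0],
    [-4.5, -6.5, 0],
    [-7.4, -10.6, 0],
    [-10, -14.4, 0],
    [-12.8, -18.4, 0],
    [-15.6, -22.4, 0],
    [-18.2, -26.2, 0],
    [-20, -28.6, 0],
    [-20.5, -29.5, 0],
    [-20.5, -29.5, 0],
  ],
  yaw=[0, 0, 0, 0, 0, 0, 0, 0, 0, 0],
)

```text
clock: 36.9
position: [431.3, -259.2, 312.9]
ee_rot: [-0.618, 0.786, -0.003, -0.003]
contact_force: [0.2, 0.7, -0.2]
gripper_width: 26.6
```

Call:
apply_moves(
  fingers=[0.8, 0.8, 0.8, 0.8, 0.8, 0.8, 0.8, 0.8],
  dp=[
    [0, 0, 0],
    [0, 0, -2],
    [0, 0, -4],
    [0, 0, -6],
    [0, 0, -8],
    [0, 0, -9],
    [0, 0, -9],
    [0, 0, -9],
  ],
  yaw=[0, 0, 0, 0, 0, 0, 0, 0],
)

```text
clock: 37.7
position: [432.1, -258.9, 223.3]
ee_rot: [-0.618, 0.786, -0.004, -0.003]
contact_force: [0.1, -0.2, 0.0]
gripper_width: 26.4
```

```bash
python3 snap.py 10
python3 - <<'E'
from h import *
s=load("side",10)
a=s["color"][130:250,270:420];a=cv2.resize(a,None,fx=4,fy=4,interpolation=3);cv2.imwrite("pics/c10.png",a)
E
```

```text
[ 432.  -259.1  223.8] theta 166.4 w 26.4 F [-0.8  0.1 -1. ] j [-0.22  0.4  -0.52  0.01 -0.65 -0.03]
```

View pics/c10.png

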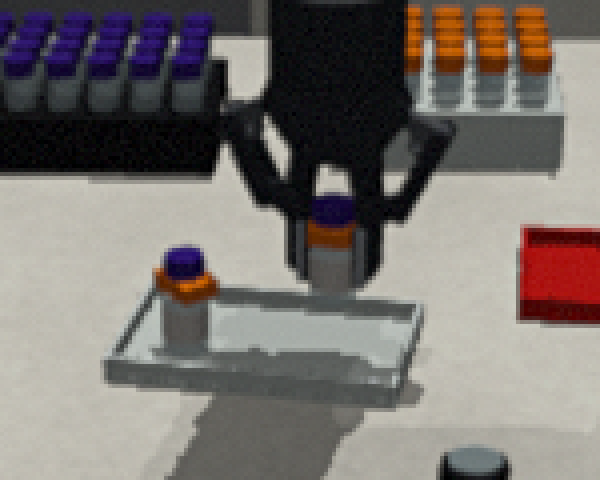

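The crop shows the vial hanging upright at (333,250) over the free half of the white tray, with the done vial untouched at (187,300). I'll lower gently.

Call:
apply_moves(
  fingers=[0.8, 0.8, 0.8, 0.8, 0.8, 0.8, 0.8],
  dp=[
    [0, 0, -1],
    [0, 0, -2],
    [0, 0, -2.8],
    [0, 0, -3.2],
    [0, 0, -3.4],
    [0, 0, -3.5],
    [0, 0, -3.5],
  ],
  yaw=[0, 0, 0, 0, 0, 0, 0],
)

```text
clock: 38.5
position: [432.1, -259.2, 188.9]
ee_rot: [-0.618, 0.786, -0.004, -0.002]
contact_force: [0.4, -0.1, -1.0]
gripper_width: 26.6
```

Call:
apply_moves(
  fingers=[0.8, 0.8, 0.8, 0.8],
  dp=[
    [0, 0, -0.05],
    [0, 0, -0.1],
    [0, 0, -0.1],
    [0, 0, -0.1],
  ],
  yaw=[0, 0, 0, 0],
)

```text
clock: 38.9
position: [432.1, -259.2, 188.0]
ee_rot: [-0.618, 0.786, -0.004, -0.002]
contact_force: [-1.0, 0.8, -0.2]
gripper_width: 26.3
```

Call:
apply_moves(
  fingers=[0.8, 0.8, 0.8, 0.8],
  dp=[
    [0, 0, -0.05],
    [0, 0, -0.1],
    [0, 0, -0.1],
    [0, 0, -0.1],
  ],
  yaw=[0, 0, 0, 0],
)

```text
clock: 39.3
position: [432.1, -259.2, 187.5]
ee_rot: [-0.618, 0.786, -0.004, -0.002]
contact_force: [-1.4, 1.9, 5.6]
gripper_width: 26.4
```

Floor contact, 5.6 N upward at z = 187.5 as predicted. I'll release slowly, rise and check.

Call:
apply_moves(
  fingers=[0.72, 0.69, 0.67, 0.65, 0.6, 0.55, 0.5, 0.45, 0.45, 0.45],
  dp=[
    [0, 0, 0],
    [0, 0, 0],
    [0, 0, 0],
    [0, 0, 0],
    [0, 0, 0],
    [0, 0, 0],
    [0, 0, 0],
    [0, 0, 0],
    [0, 0, 0],
    [0, 0, 0],
  ],
  yaw=[0, 0, 0, 0, 0, 0, 0, 0, 0, 0],
)

```text
clock: 40.3
position: [432.1, -259.2, 187.4]
ee_rot: [-0.618, 0.786, -0.004, -0.002]
contact_force: [0.4, -0.6, 0.5]
gripper_width: 46.7
```

Call:
apply_moves(
  fingers=[0.45, 0.45, 0.45, 0.45, 0.45, 0.45, 0.45, 0.45, 0.45, 0.45],
  dp=[
    [0, 0, 0],
    [0, 0, 1],
    [0, 0, 3],
    [0, 0, 6],
    [0, 0, 9],
    [0, 0, 13],
    [0, 0, 16],
    [0, 0, 16],
    [0, 0, 16],
    [0, 0, 16],
  ],
  yaw=[0, 0, 0, 0, 0, 0, 0, 0, 0, 0],
)

```text
clock: 41.3
position: [431.6, -259.0, 346.7]
ee_rot: [-0.618, 0.786, -0.004, -0.003]
contact_force: [-0.3, -0.1, -0.4]
gripper_width: 47.0
```

```bash
python3 snap.py 11
python3 - <<'E'
from h import *
s=load("side",11)
print([np.round(proj(s,p),1).tolist() for p in((432.1,-259.2,59),(518.4,-261.1,59))])
for x in blobs(s["color"],"purple",(240,170,400,370),12): print(np.round(x[0],1),x[1])
for x in blobs(s["color"],"green",(200,225,330,320),12): print("green",np.round(x[0],1))
a=s["color"][130:380,200:420];a=cv2.resize(a,None,fx=2.4,fy=2.4,interpolation=3);cv2.imwrite("pics/c11.png",a)
E
```

```text
[ 431.8 -259.1  346.3] theta 166.4 w 47.2 F [ 0.3  0.6 -0.1] j [-0.22  0.23 -0.38  0.01 -0.96 -0.03]
[[352.3, 196.9], [314.8, 195.9]]
[315.5 195.2] 60
[352.8 196.5] 63
[268.6 333.2] 203
[310.6 338.7] 212
green [294.6 266.4]
green [282.1 284.9]
```

View pics/c11.png

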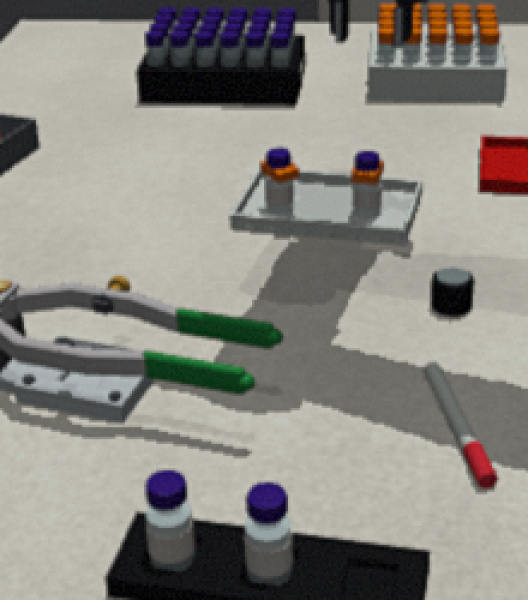

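The locked vial stands upright in the tray at (367,185), the done vial and both plain vials are where they were, and the handles are open. I'll hand it in.

```bash
python3 -c "
from bench import *
print(job_done())"
```

```text
the job is handed in; nothing more can be done
None
```

I took the vial from the black block, stood it in the pliers' seat and let go. I then squeezed the handles shut in small steps, let them spring open, and stood the locked vial in the free half of the white tray. I handed the job in at about 41 s; it gave no verdict.

**The click:** I detected it by force. The sideways push fell from 10 N in an earlier probe to 5 N, the spring's level, and the handle gave way by 1 mm. I saw this only after the step that caused it, so I can't say exactly when it clicked. The jaw force on the collar was never measured directly.

**Last checks:**
- **Collar:** it looks closed in the picture, with no gap between the halves. At about 2 mm per pixel this does not prove the 0.4 mm limit.
- **Vial:** its cap is within 0.6 pixel of where an upright vial on the tray floor should appear.
- **Surroundings:** the other three vials' caps and the open handles appear within 0.3 pixel of their starting positions.

**What did not agree:**
- The arm gave way sideways during the squeeze, so my plan of pushing with one finger turned into a centred squeeze with small sideways probes.
- The gripper read about 26.5 mm on the 28 mm vial body.
- The side camera showed an offset of about 1.5 pixels at the block and at the seat. I took it to be calibration.

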